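# Find the loose socket in the desk power box and hold its cover open

## Task

The charger is packed in the desk power box: push the box's grey lid fully shut, then tap the blue socket covers to find the one socket that is loose: it drops a little into the box when tapped. Lift that socket's cover by its tongue and finish while still holding it well open, more than half way to upright, so that its screws can be tightened. Leave the other two covers shut and everything else on the desk where it is.

Things in the scene. Friction and masses are not known exactly. Their poses are not given: they have to be found in the camera images.
- power_box: White desk power box standing on the desk, fixed, 170 mm deep (its x) by 210 mm wide (its y), its -x side facing the robot. Origin: centre of its underside; x points from the socket row to the charger compartment, z up. Near the robot, along its -x side, is a row of three sockets under blue covers, 66 mm apart along y (rim there 64 mm high, front face at x = -85 mm); behind them, from x = -20 to +85 mm, the charger compartment (rim 72 mm high) with a grey lid.
- lid (a joint): Angle of the compartment's grey lid (105 mm from hinge to free edge, 208 mm wide along y, 6 mm thick): 0 = shut flat on the rim, 1.57 = upright; it starts open at 1.75 to 2.1, leaning back over the sockets. Its stiff hinge keeps it at any angle; 1 to 2 N at the free edge move it. Shut means under 0.04.
- lid_hinge (a point): On the lid's hinge line, middle of its width, level with the compartment's rim (box frame x = -19, z = 72 mm). The hinge line runs along the box's y. The shut lid reaches from here towards the box's +x and its top is 6 mm higher.
- lid_edge (a point): Middle of the lid's free edge, 105 mm from the hinge.
- socket_1: The left (+y) socket with its cover (white block 55 x 60 mm, blue cover); the three look alike. Origin: middle of its bay, level with the low rim (64 mm above the desk), fixed; axes as the box's. The flat top of the shut cover (52 mm along x by 46 mm along y, 5 mm thick), the place to tap, has its centre 2 mm in front of this point (-x) and 13 mm above it.
- give_1 (a joint): How far the left (+y) socket has gone down into the box, m; 0 at the start. Two of the three sockets, which ones varies, sit on packers and do not give (under 1 mm). The loose one, pressed with 2 to 3 N, goes down up to 6 mm with its cover and stays down; some 20 N would pull it up again, so its cover is to be lifted along its arc.
- cover_1 (a joint): Angle of the left (+y) socket's blue cover: 0 = shut, 1.5 = the stop. Its hinge line runs along the box's y, 77 mm from point tongue_1 towards the box's +x and 4 mm lower when shut; the tongue swings up and towards +x. A spring (under 1.5 N at the tongue) shuts it as soon as it is let go.
- tongue_1 (a point): Centre of the grip part of the left (+y) cover's tongue: 20 mm wide along y, 8 mm thick, 38 mm long in x; it stands out over the front of the box, free on both sides and below, 76 mm above the desk at the start. This point is 20 mm in front of the box's front face and 13 mm from the tongue's end; the gap to the next tongue is 46 mm. Pinched across its width (along y) it can turn between the fingers as the cover swings.
- socket_2: The middle socket with its cover (white block 55 x 60 mm, blue cover); the three look alike. Origin: middle of its bay, level with the low rim (64 mm above the desk), fixed; axes as the box's. The flat top of the shut cover (52 mm along x by 46 mm along y, 5 mm thick), the place to tap, has its centre 2 mm in front of this point (-x) and 13 mm above it.
- give_2 (a joint): How far the middle socket has gone down into the box, m; 0 at the start. Two of the three sockets, which ones varies, sit on packers and do not give (under 1 mm). The loose one, pressed with 2 to 3 N, goes down up to 6 mm with its cover and stays down; some 20 N would pull it up again, so its cover is to be lifted along its arc.
- cover_2 (a joint): Angle of the middle socket's blue cover: 0 = shut, 1.5 = the stop. Its hinge line runs along the box's y, 77 mm from point tongue_2 towards the box's +x and 4 mm lower when shut; the tongue swings up and towards +x. A spring (under 1.5 N at the tongue) shuts it as soon as it is let go.
- tongue_2 (a point): Centre of the grip part of the middle cover's tongue: 20 mm wide along y, 8 mm thick, 38 mm long in x; it stands out over the front of the box, free on both sides and below, 76 mm above the desk at the start. This point is 20 mm in front of the box's front face and 13 mm from the tongue's end; the gap to the next tongue is 46 mm. Pinched across its width (along y) it can turn between the fingers as the cover swings.
- socket_3: The right (-y) socket with its cover (white block 55 x 60 mm, blue cover); the three look alike. Origin: middle of its bay, level with the low rim (64 mm above the desk), fixed; axes as the box's. The flat top of the shut cover (52 mm along x by 46 mm along y, 5 mm thick), the place to tap, has its centre 2 mm in front of this point (-x) and 13 mm above it.
- give_3 (a joint): How far the right (-y) socket has gone down into the box, m; 0 at the start. Two of the three sockets, which ones varies, sit on packers and do not give (under 1 mm). The loose one, pressed with 2 to 3 N, goes down up to 6 mm with its cover and stays down; some 20 N would pull it up again, so its cover is to be lifted along its arc.
- cover_3 (a joint): Angle of the right (-y) socket's blue cover: 0 = shut, 1.5 = the stop. Its hinge line runs along the box's y, 77 mm from point tongue_3 towards the box's +x and 4 mm lower when shut; the tongue swings up and towards +x. A spring (under 1.5 N at the tongue) shuts it as soon as it is let go.
- tongue_3 (a point): Centre of the grip part of the right (-y) cover's tongue: 20 mm wide along y, 8 mm thick, 38 mm long in x; it stands out over the front of the box, free on both sides and below, 76 mm above the desk at the start. This point is 20 mm in front of the box's front face and 13 mm from the tongue's end; the gap to the next tongue is 46 mm. Pinched across its width (along y) it can turn between the fingers as the cover swings.
- charger: Black charger, 60 x 110 x 30 mm, packed in the compartment. Origin: centre of its underside. To be left alone.
- screwdriver: Screwdriver with orange handle, 170 mm long, lying beside the box (+y side). To be left alone.
- stapler: Red stapler, 128 x 34 x 58 mm, beside the box (-y side). Origin: centre of its underside. To be left alone.
- tape_dispenser: Black tape dispenser, 60 x 135 x 80 mm, behind the box. Origin: centre of its underside. To be left alone.
- mug: White mug, 82 mm across, 95 mm high, left of the box. Origin: centre of its underside. To be left alone.
- pen_pot: Black pot with pens, 76 mm across, 150 mm high over the pens, right. Origin: centre of its underside. To be left alone.
- glue: Green glue bottle, 44 mm across, 105 mm high, right. Origin: centre of its underside. To be left alone.
- notes: Block of yellow and green sticky notes, 76 x 76 x 24 mm, left. Origin: centre of its underside. To be left alone.

How it is judged:
On the way, in this order (a step that is already met when the one before it is completed fails the run):
1. the lid is shut, all sockets still up and their covers shut (value of joint lid below 0.04 rad and value of joint each of cover_1, cover_2, cover_3 below 0.1 rad and value of joint each of give_1, give_2, give_3 below 0.0015 m), for 0.2 s.
2. the loose socket is tapped down with the covers shut (value of joint any of give_1, give_2, give_3 above 0.0025 m and value of joint lid below 0.04 rad and value of joint each of cover_1, cover_2, cover_3 below 0.1 rad).
3. the loose socket's cover is held open (((value of joint cover_1 above 0.75 rad and value of joint give_1 above 0.0015 m and contact force between the fingers and socket_1 above 0.3 N and value of joint each of cover_2, cover_3 below 0.1 rad) or (value of joint cover_2 above 0.75 rad and value of joint give_2 above 0.0015 m and contact force between the fingers and socket_2 above 0.3 N and value of joint each of cover_1, cover_3 below 0.1 rad) or (value of joint cover_3 above 0.75 rad and value of joint give_3 above 0.0015 m and contact force between the fingers and socket_3 above 0.3 N and value of joint each of cover_1, cover_2 below 0.1 rad)) and value of joint lid below 0.04 rad), for 0.2 s.
At the end, for the whole second after the job is handed in: The compartment's lid is shut (under 0.04 rad); the cover of the loose socket, the one that went down under the tap (still down more than 1.5 mm), is open more than 0.75 rad and the fingers are on it (over 0.3 N); the other two covers are shut (under 0.1 rad) (all of step 3); the arm keeps its last pose, push and grip.
It fails at once if the cover of a tight or not yet tapped socket is opened ((value of joint cover_1 above 0.25 rad and value of joint give_1 below 0.001 m) or (value of joint cover_2 above 0.25 rad and value of joint give_2 below 0.001 m) or (value of joint cover_3 above 0.25 rad and value of joint give_3 below 0.001 m)).
It fails at once if a thing on the desk is moved more than 20 mm (distance of any of screwdriver, stapler, tape_dispenser, mug, pen_pot, glue, notes from where it was at the start of the episode above 0.02 m).
It fails at once if the charger is taken out or pushed about (more than 40 mm) (distance of charger from where it was at the start of the episode above 0.04 m).
It also fails if it takes over 51 s, if anything falls off the work surface, if the arm or the gripper's body presses on something with over 40 N, if the wrist force passes 120 N, or if a joint passes its speed limit or range.

## Robot

A 6-joint arm with a two-finger parallel gripper is mounted at the origin on the work surface. World frame = base frame: x ahead of the robot, y to its left, z up, the work surface at z = 0. Lengths are in m, angles in rad, forces in N, time in s.
With the tool pointing down it reaches from about 0.375 to 0.9 m from the base axis. Payload 3.1 kg.
Tool frame: the origin (TCP) lies at the very end of the fingers, on their centre line; the grasp point (between the pads) lies 19 mm behind it; z points along the fingers, y is the direction in which the jaws open and shut (so a half turn about z gives the same grasp; the last joint's range is limited). The gripper opens to 87 mm and grips with 3 to 60 N. Pads are 19 mm wide; open, the fingers measure 117 mm over their backs; the gripper's body (75 mm by 190 mm) begins 51 mm behind the grasp point.
Start: joints at [1.087, 0.527, 1.433, -0, 1.181, -0.178], TCP at [0.188, 0.596, 0.223] pointing down, gripper open.
Joint ranges: [-3.08, 3.08], [-0.75, 2.2], [0.22, 2.44], [-1.43, 4.57], [0, 2.65], [-2.85, 2.85]. Speed limits (rad/s): [2.79, 2.79, 3.14, 3.14, 3.14, 3.14].

## Interface

Orientations are given as a unit quaternion [x, y, z, w].
In Python, from rig import robot gives the robot as it stands. The module is installed in compiled form; this text tells all that it offers.
- The arm moves only by the tool send_rows, never from a script. Its argument "deltas" is a list of rows, each an object of numbers: "tx", "ty", "tz": the shift along the tool's x, y, z in cm; "rx", "ry", "rz": the turn, a rotation vector about the tool's x, y, z in rad. A call has 1 to 5 rows; each row is the pose to reach, as a shift and turn from the pose commanded when the call began, along the tool's axes at that moment; what a row does not reach only later rows make up. A row lasts 1/12 s, in which the tool goes at most 41.7 mm and 7.16 degrees, less where a joint would pass 70% of its speed; a pose out of reach is approached as far as the arm can. A call with a gripper value outside its range is refused whole. "claw" is the finger opening in cm, from 0 to 8.7, set as the call begins (left out, the last holds). The fingers move at their own pace and stop on an object; "squeeze" is the grip in N (left out, the last holds). Time passes only in rows, so rows that repeat a pose let the fingers close. It gives the time, the measured TCP pose, the force and the opening at its end, in the units of the state.
- robot.get_obs(): the state, without advancing time (a new reading comes with each control period).
- robot.camera(name): name is "scene" or "top" or "wrist"; returns a dict with "color" (480x640x3 uint8, red, green, blue), "z_map" (480x640 float32, m along the optical axis (not along the pixel's ray), 0 where there is no reading), "intrinsics" (3x3 intrinsics, pixels), "distortion" ([k1, k2, p1, p2, k3] as OpenCV has them; the pictures are not rectified), "R" (3x3) and "t" (3): a world point X has camera coordinates R X + t; the wrist camera has in their place "tool_from_camera" (4x4, takes a point from camera to tool coordinates, whose origin is the TCP and whose axes are the flange's). Camera axes: x right, y down, z forward; pixel columns grow to the right and rows downward; lengths in m; the calibration is good to about 2 mm. A picture is of the moment at which its call begins: read the wrist's pose just before it.
- robot.hand_in(): hands the job in, once; it reports no verdict.
Trained networks look in the newest picture that a camera, given by its name, has taken for a name from the list of things; names that differ only in an ending like _2 or _b are one class to them, and where a whole thing is asked for, a point or a joint stands for the part that bears it (a point fixed in the world has none). Each returns a list of dicts, best first, with "p" (0 to 1); they miss things now and then, are a little off and sometimes report something else, mostly with a low value. They report only what shows in the picture. A call takes as long as a camera call.
- robot.outline_of(label, camera): "pixels" (480x640 bool, what is visible of it) and "xy" ([column, row] in pixels, amid what is visible of it).
- robot.tip_of(label, camera): "xy" ([column, row] in pixels: a listed point, or the origin of a listed thing).
The state is a dict: "time": time; "q": joint angles; "joint_velocities": joint speeds; "joint_torque": joint torques, N m; "position": TCP position; "tool_rot": TCP orientation; "ft_force": force on the tool from outside, world axes, zero at the start; "moment": the same for the moment, N m; "grip_width": finger opening in m.
Only numpy, scipy, OpenCV 4.12 (cv2) and the standard library are available. Lean on these libraries where they do the work, as an engineer would, in place of code of your own. Each camera call takes 0.05 s, during which the arm holds its last target.

## Working session

There is one attempt and no reset: what is moved stays moved. The work goes in short steps, Python scripts to look and compute and a tool call to move; the robot and the scene stay as the last step left them, time stands still between calls to the robot, and variables do not carry over. Pictures are saved under pics/ and viewed, and the job is handed in when it is done.

Besides the shell and the picture viewer there is one more tool, called by a JSON object that holds its "method" and its "body", one argument or row to a line. send_rows: Moves the arm, as the interface text tells. Its arguments: {"type":"object","properties":{"deltas":{"type":"array","items":{"type":"object","properties":{"tx":{"type":"number"},"ty":{"type":"number"},"tz":{"type":"number"},"rx":{"type":"number"},"ry":{"type":"number"},"rz":{"type":"number"}}}},"claw":{"type":"number"},"squeeze":{"type":"number"}},"required":["deltas"]}

```bash
mkdir -p pics; cat > h.py <<'E'
import numpy as np, cv2
from rig import robot
from scipy.spatial.transform import Rotation as Ro
def shot(n,f):
    c=robot.camera(n); cv2.imwrite('pics/'+f,c['color'][:,:,::-1].copy()); return c
def w(c,xy,z=None):
    # pixel->world by depth
    K=np.array(c['intrinsics']);d=np.array(c['distortion'],float)
    n=cv2.undistortPoints(np.array([[xy]],float),K,d)[0,0]
    if z is None:
        u,v=int(round(xy[0])),int(round(xy[1])); p=c['z_map'][max(v-1,0):v+2,max(u-1,0):u+2]; z=np.median(p[p>0]) if (p>0).any() else np.nan
    return np.array(c['R']).T@(np.array([n[0],n[1],1])*z-np.array(c['t']))
def wz(c,xy,h):
    K=np.array(c['intrinsics']);d=np.array(c['distortion'],float)
    n=cv2.undistortPoints(np.array([[xy]],float),K,d)[0,0]
    R=np.array(c['R']);o=-R.T@np.array(c['t']);r=R.T@np.array([n[0],n[1],1]);return o+r*(h-o[2])/r[2]
E
python3 - <<'E'
from h import *
print(robot.get_obs())
for n in ['scene','top']:
    c=shot(n,n+'1.png')
    print(n,-np.array(c['R']).T@np.array(c['t']))
    for l in ['power_box','lid_hinge','lid_edge','tongue_1','socket_1','lid']:
        for r in robot.tip_of(l,n)[:4] if l!='lid' else robot.outline_of(l,n)[:2]:
            print(n,l,round(r['p'],2),np.round(r['xy'],1),np.round(w(c,r['xy']),3))
E
```

```text
{'time': 0.0, 'q': array([ 1.08750534e+00,  5.28473601e-01,  1.43388884e+00,  1.55825980e-05,
        1.18141112e+00, -1.78477897e-01]), 'joint_velocities': array([ 0.00083201, -0.00080146, -0.00171855, -0.00256703,  0.00063769,
       -0.00034727]), 'joint_torque': array([-1.87405429e-03, -4.40038204e+01, -1.76589471e+01,  6.34172349e-02,
        5.83237270e-02, -1.29385617e-04]), 'position': array([0.18718133, 0.5955465 , 0.22157136]), 'tool_rot': array([ 1.51820059e-01,  9.88407548e-01, -1.02896559e-03, -3.61081513e-04]), 'ft_force': array([-0.34397353,  0.57084444,  0.17673176]), 'moment': array([ 0.00196846, -0.00294581, -0.02124685]), 'grip_width': 0.08690499889585825}
scene [1.07169521 0.35182445 1.10821927]
scene power_box 0.9 [333.3 279.9] [0.613 0.087 0.037]
scene power_box 0.4 [331.9 215.2] [0.49  0.002 0.081]
scene lid_hinge 0.87 [337.2 257.4] [0.577 0.073 0.077]
scene lid_edge 0.83 [345.9 224.3] [0.449 0.02  0.002]
scene tongue_1 0.54 [381.2 243.3] [0.545 0.158 0.174]
scene tongue_1 0.54 [358.6 228.3] [0.487 0.074 0.082]
scene tongue_1 0.54 [330.3 216.5] [0.496 0.001 0.081]
scene tongue_1 0.3 [336.8 256.6] [0.577 0.072 0.078]
scene lid 0.7 [344.6 246. ] [0.565 0.083 0.12 ]
top [ 0.25410422 -0.00539377  1.75568113]
top power_box 0.74 [296.3 248.7] [0.593 0.077 0.037]
top power_box 0.26 [323.  278.8] [ 0.497 -0.     0.081]
top lid_hinge 0.75 [293.2 252.9] [0.556 0.079 0.165]
top lid_edge 0.94 [297.3 254.2] [0.551 0.068 0.173]
top lid_edge 0.4 [289.9 252.7] [0.56  0.089 0.149]
top tongue_1 0.93 [324.2 279.1] [ 0.496 -0.004  0.079]
top tongue_1 0.82 [273.1 286.9] [0.475 0.141 0.079]
top tongue_1 0.66 [300.4 284.7] [0.481 0.064 0.074]
top socket_1 0.95 [320.8 261.1] [0.548 0.005 0.075]
top socket_1 0.87 [292.3 263.9] [0.541 0.086 0.076]
top socket_1 0.86 [273.8 264.9] [0.538 0.139 0.08 ]
top lid 0.79 [293.3 250.8] [0.579 0.083 0.078]
```

```bash
python3 - <<'E'
import cv2
for n,b in (('scene',(180,130,520,380)),('top',(200,170,400,320))):
    im=cv2.imread(f'pics/{n}1.png')[b[1]:b[3],b[0]:b[2]]
    cv2.imwrite(f'pics/{n}1c.png',cv2.resize(im,None,fx=2.3 if n=='scene' else 4,fy=2.3 if n=='scene' else 4,interpolation=cv2.INTER_CUBIC))
E
```

```text
(no output)
```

View pics/scene1c.png

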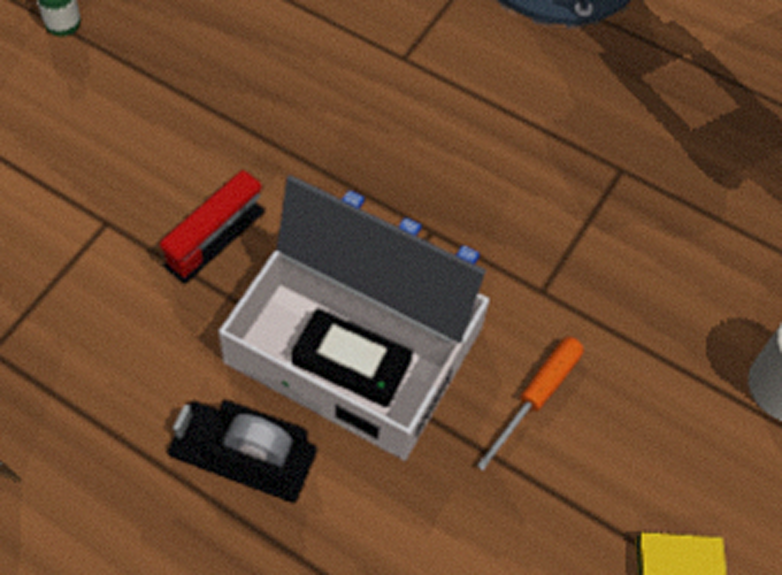

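View pics/top1c.png

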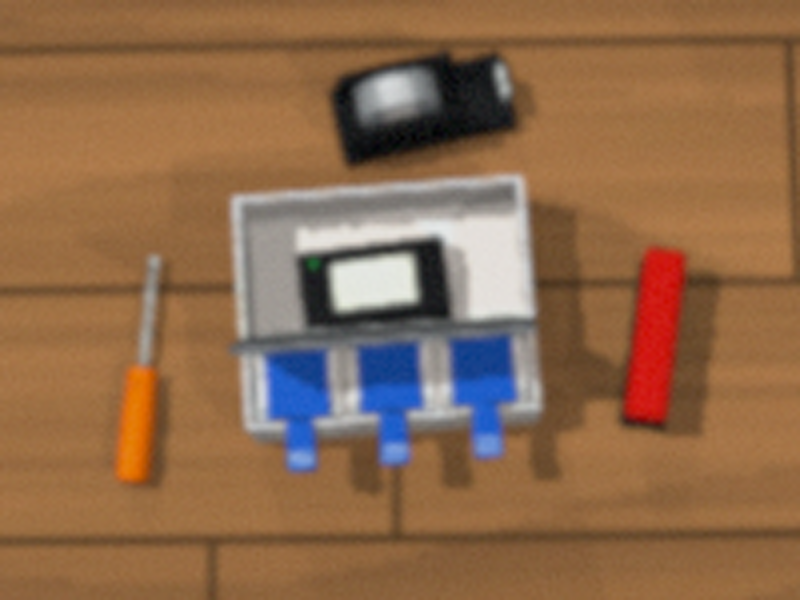

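```bash
cat >> h.py <<'E'
def delta(p,yaw,o=None,tilt=0):
    # target: tool down, tool y at heading (−sin yaw, cos yaw)
    o=o or robot.get_obs(); R0=Ro.from_quat(o['tool_rot'])
    y=np.array([-np.sin(yaw),np.cos(yaw),0]);z=np.array([0,0,-1.]);x=np.cross(y,z)
    R1=Ro.from_matrix(np.c_[x,y,z])
    print('t cm',np.round(R0.inv().apply(np.array(p)-o['position'])*100,2),'r',np.round((R0.inv()*R1).as_rotvec(),3))
E
python3 - <<'E'
from h import *
delta([.46,.08,.30],.08)
c=shot('wrist','w0.png'); print(c['tool_from_camera'])
E
```

```text
t cm [-41.48 -41.07  -7.74] r [ 0.     0.    -0.385]
[[ 1.84952876e-04 -9.52356492e-01 -3.04987014e-01  8.47603891e-02]
 [ 9.99999626e-01 -8.15042776e-05  8.60934802e-04 -2.48397858e-04]
 [-8.44774594e-04 -3.04987059e-01  9.52356120e-01 -1.62211815e-01]
 [ 0.00000000e+00  0.00000000e+00  0.00000000e+00  1.00000000e+00]]
```

{"method": "send_rows", "body": {
  "deltas": [
    {"tx":-2.8,"ty":-2.8,"tz":-1.6,"rz":-0.08},
    {"tx":-5.6,"ty":-5.6,"tz":-3.2,"rz":-0.16},
    {"tx":-8.4,"ty":-8.3,"tz":-4.7,"rz":-0.24},
    {"tx":-11.2,"ty":-11.1,"tz":-6.2,"rz":-0.31},
    {"tx":-14,"ty":-13.9,"tz":-7.7,"rz":-0.385}
  ],
  "claw": 0,
  "squeeze": 15
}}

```text
schema error: expected keys tx, ty, tz, rx, ry, rz
```

```bash
python3 - <<'E'
from h import *
delta([.46,.08,.30],.08)
E
```

```text
t cm [-41.48 -41.06  -7.74] r [ 0.    -0.    -0.385]
```

{"method": "send_rows", "body": {
  "deltas": [
    {"tx":-2.8,"ty":-2.8,"tz":-1.6,"rx":0,"ry":0,"rz":-0.08},
    {"tx":-5.6,"ty":-5.6,"tz":-3.2,"rx":0,"ry":0,"rz":-0.16},
    {"tx":-8.4,"ty":-8.3,"tz":-4.7,"rx":0,"ry":0,"rz":-0.24},
    {"tx":-11.2,"ty":-11.1,"tz":-6.2,"rx":0,"ry":0,"rz":-0.31},
    {"tx":-14,"ty":-13.9,"tz":-7.7,"rx":0,"ry":0,"rz":-0.385}
  ],
  "claw": 0,
  "squeeze": 15
}}

```text
time: 1.17
position: [0.2783, 0.4229, 0.299]
tool_rot: [-0.042, 0.999, 0.0, 0.0]
ft_force: [0.9, 0.3, -0.1]
grip_width: 0.0618
```

```bash
python3 - <<'E'
from h import *
delta([.46,.08,.30],.08)
E
```

```text
t cm [-15.21 -35.7   -0.1 ] r [0.    0.    0.005]
```

{"method": "send_rows", "body": {
  "deltas": [
    {"tx":-1.5,"ty":-3.6,"tz":0,"rx":0,"ry":0,"rz":0},
    {"tx":-3.0,"ty":-7.2,"tz":0,"rx":0,"ry":0,"rz":0},
    {"tx":-4.6,"ty":-10.8,"tz":0,"rx":0,"ry":0,"rz":0},
    {"tx":-6.1,"ty":-14.4,"tz":0,"rx":0,"ry":0,"rz":0},
    {"tx":-7.6,"ty":-17.9,"tz":0,"rx":0,"ry":0,"rz":0}
  ]
}}

```text
time: 1.58
position: [0.3684, 0.2504, 0.2987]
tool_rot: [-0.04, 0.999, 0.0, 0.0]
ft_force: [0.7, -0.2, -0.0]
grip_width: 0.0281
```

{"method": "send_rows", "body": {
  "deltas": [
    {"tx":-1.5,"ty":-3.6,"tz":0,"rx":0,"ry":0,"rz":0},
    {"tx":-3.0,"ty":-7.2,"tz":0,"rx":0,"ry":0,"rz":0},
    {"tx":-4.6,"ty":-10.8,"tz":0,"rx":0,"ry":0,"rz":0},
    {"tx":-6.1,"ty":-14.4,"tz":0,"rx":0,"ry":0,"rz":0},
    {"tx":-7.6,"ty":-17.9,"tz":0,"rx":0,"ry":0,"rz":0}
  ]
}}

```text
time: 2.0
position: [0.4587, 0.0778, 0.2987]
tool_rot: [-0.04, 0.999, -0.0, 0.0]
ft_force: [0.3, 0.9, -0.4]
grip_width: 0.0015
```

```bash
cat >> h.py <<'E'
def wr(f):
    o=robot.get_obs(); c=shot('wrist',f)
    T=np.eye(4);T[:3,:3]=Ro.from_quat(o['tool_rot']).as_matrix();T[:3,3]=o['position']
    M=np.linalg.inv(T@np.array(c['tool_from_camera'])); c['R']=M[:3,:3];c['t']=M[:3,3]; return c
E
sed -i 's/^def delta/def _x(): pass\ndef delta/' h.py
python3 - <<'E'
from h import *
import time
delta([.46,.08,.30],.08)
c=wr('w1.png')
np.savez('w1.npz',z=c['z_map'],R=c['R'],t=c['t'],K=c['intrinsics'],d=c['distortion'])
for l in ['power_box','lid_hinge','lid_edge','tongue_1','socket_1']:
        for r in robot.tip_of(l,'wrist')[:4]:
            print(l,round(r['p'],2),np.round(r['xy'],1),np.round(w(c,r['xy']),3))
E
```

```text
t cm [-0.15  0.21 -0.13] r [-0.     0.001 -0.   ]
power_box 0.79 [311.8 296.2] [0.449 0.074 0.308]
lid_hinge 0.79 [310.7 306.6] [0.449 0.074 0.318]
lid_hinge 0.17 [163.9 269.4] [ 0.552 -0.098  0.054]
lid_edge 0.66 [307.3 331.7] [0.449 0.073 0.338]
lid_edge 0.28 [165.3 268. ] [ 0.551 -0.097  0.052]
tongue_1 0.96 [309.1 235.3] [0.489 0.071 0.081]
tongue_1 0.75 [248.7 238.3] [0.497 0.006 0.08 ]
tongue_1 0.64 [374.4 239.6] [0.488 0.141 0.08 ]
socket_1 0.78 [307.1 279.5] [0.542 0.072 0.077]
socket_1 0.77 [253.2 279.3] [0.546 0.012 0.078]
socket_1 0.51 [310.1 238.4] [0.492 0.072 0.081]
socket_1 0.24 [305.  332.6] [0.449 0.072 0.339]
```

View pics/w1.png

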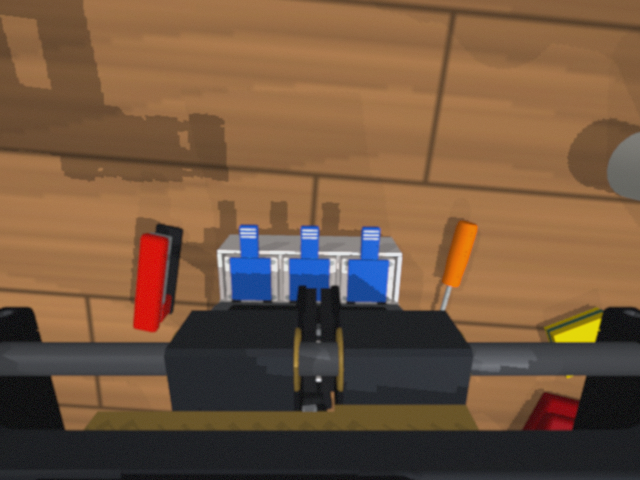

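```bash
python3 - <<'E'
from h import *
d=np.load('w1.npz');c=dict(R=d['R'],t=d['t'],intrinsics=d['K'],distortion=d['d'],z_map=d['z'])
im=cv2.imread('pics/w1.png').astype(int)
m=(im[:,:,0]>120)&(im[:,:,0]-im[:,:,2]>50)
m[:, :200]=0;m[:,430:]=0;m[310:]=0;m[:215]=0
v,u=np.nonzero(m)
P=np.array([wz(c,(a,b),.080) for a,b in zip(u,v)])
yaw=.08
for it in range(3):
    ex=np.array([np.cos(yaw),np.sin(yaw)]);ey=np.array([-ex[1],ex[0]])
    a=P[:,:2]@ex;b=P[:,:2]@ey
    n=3
    ks=[(u<280),(u>=280)&(u<341),(u>=341)]
    res=[]
    for k in ks:
        tip=a[k].min(); t=k&(a<tip+.022)
        # tip by percentile; lateral centre
        res.append((np.percentile(a[t],1),(b[t].min()+b[t].max())/2, b[t].max()-b[t].min()))
    res=np.array(res); s=np.polyfit(res[:,1],res[:,0],1)[0]
    print(yaw,np.round(res,4),s)
    # lateral direction of cover tops
    yaw-=np.arctan(s)
# direct points
for k in res: print(k[0]*ex+k[1]*ey)
Z=c['z_map']
for uv in [(310,235),(249,235),(371,235),(310,270),(250,280),(368,280)]: print(uv,w(c,uv))
E
```

```text
0.08 [[ 0.4814 -0.034   0.0203]
 [ 0.4825  0.0312  0.0195]
 [ 0.4836  0.0972  0.0199]] 0.017082338851560578
0.06291932243562019 [[ 0.4818 -0.0255  0.0204]
 [ 0.4818  0.0398  0.0195]
 [ 0.4818  0.1057  0.0201]] 0.00014362062093264323
0.06277570181567503 [[ 0.4818 -0.0255  0.0204]
 [ 0.4818  0.0399  0.0195]
 [ 0.4818  0.1058  0.0201]] 1.262027818470965e-06
[0.48247703 0.00481524]
[0.47837864 0.07002045]
[0.47424303 0.13581092]
(310, 235) [0.48833773 0.07161626 0.0801059 ]
(249, 235) [0.49344068 0.00632757 0.08048416]
(371, 235) [0.48291667 0.13685844 0.08079237]
(310, 270) [0.52992789 0.0746055  0.07712133]
(250, 280) [0.54724709 0.00814322 0.07749034]
(368, 280) [0.53697348 0.1407269  0.07677554]
```

```bash
cat >> h.py <<'E'
YAW=.0628
def box(a,b,z):
    c,s=np.cos(YAW),np.sin(YAW); return [a*c-b*s,a*s+b*c,z]
def ab(p):
    c,s=np.cos(YAW),np.sin(YAW); return np.round([p[0]*c+p[1]*s,-p[0]*s+p[1]*c,p[2]],4)
E
python3 - <<'E'
from h import *
o=robot.get_obs();print(ab(o['position']),o['ft_force'])
delta(box(.518,.04,.147),YAW,o)
E
```

```text
[0.4614 0.0517 0.2982] [0.42294086 0.4713007  0.28362134]
t cm [-5.65 -1.28 15.12] r [ 0.001 -0.001  0.018]
```

{"method": "send_rows", "body": {
  "deltas": [
    {"tx":-1.4,"ty":-0.3,"tz":3.8,"rx":0,"ry":0,"rz":0.005},
    {"tx":-2.8,"ty":-0.6,"tz":7.6,"rx":0,"ry":0,"rz":0.01},
    {"tx":-4.2,"ty":-1.0,"tz":11.3,"rx":0,"ry":0,"rz":0.018},
    {"tx":-5.65,"ty":-1.3,"tz":15.1,"rx":0,"ry":0,"rz":0.018},
    {"tx":-5.65,"ty":-1.3,"tz":15.1,"rx":0,"ry":0,"rz":0.018}
  ]
}}

```text
time: 2.72
position: [0.5124, 0.0728, 0.139]
tool_rot: [-0.032, 0.999, 0.001, -0.007]
ft_force: [-1.8, -0.5, 0.0]
grip_width: 0.0003
```

```bash
python3 - <<'E'
from h import *
o=robot.get_obs();print(ab(o['position']),o['ft_force'],o['time'])
delta(box(.565,.04,.147),YAW,o)
E
```

```text
[0.516  0.0405 0.139 ] [-1.78679606 -0.47161863  0.0338857 ] 2.7167
t cm [-4.89 -0.06 -0.87] r [ 0.002 -0.015  0.001]
```

{"method": "send_rows", "body": {
  "deltas": [
    {"tx":-1.5,"ty":0,"tz":0,"rx":0,"ry":0,"rz":0},
    {"tx":-3.0,"ty":0,"tz":0,"rx":0,"ry":0,"rz":0},
    {"tx":-4.5,"ty":0,"tz":0,"rx":0,"ry":0,"rz":0},
    {"tx":-6.0,"ty":0,"tz":0.1,"rx":0,"ry":0,"rz":0},
    {"tx":-7.5,"ty":0,"tz":0.3,"rx":0,"ry":0,"rz":0}
  ]
}}

```text
time: 3.13
position: [0.5892, 0.078, 0.1466]
tool_rot: [-0.032, 0.999, 0.0, -0.0]
ft_force: [-1.9, -0.1, 0.1]
grip_width: 0.0004
```

```bash
python3 - <<'E'
from h import *
o=robot.get_obs();print(ab(o['position']),o['ft_force'],o['time'])
c=shot('scene','s2.png')
cv2.imwrite('pics/s2c.png',cv2.resize(c['color'][130:380,180:520,::-1],None,fx=2.3,fy=2.3))
E
```

```text
[0.593  0.0408 0.1466] [-1.91656655 -0.149439    0.07623315] 3.1333
```

View pics/s2c.png

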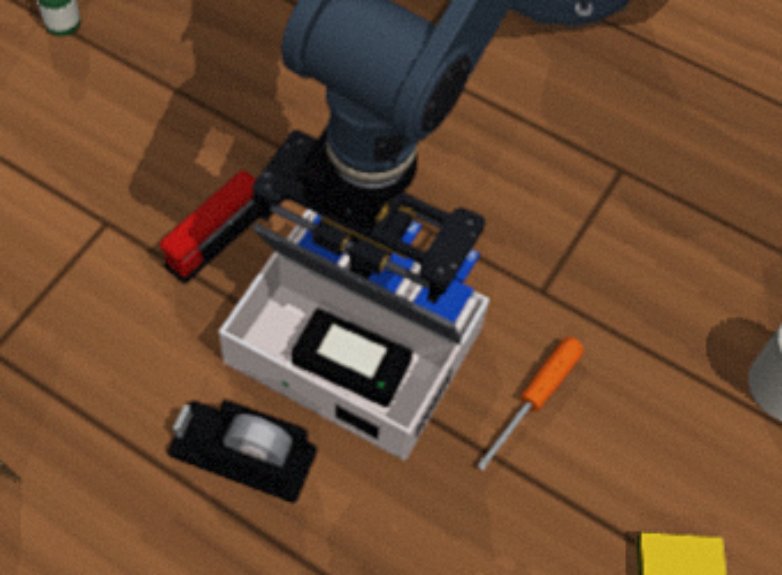

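{"method": "send_rows", "body": {
  "deltas": [
    {"tx":-1.6,"ty":0,"tz":0.6,"rx":0,"ry":0,"rz":0},
    {"tx":-3.0,"ty":0,"tz":1.6,"rx":0,"ry":0,"rz":0},
    {"tx":-4.5,"ty":0,"tz":3.4,"rx":0,"ry":0,"rz":0},
    {"tx":-5.6,"ty":0,"tz":5.0,"rx":0,"ry":0,"rz":0},
    {"tx":-6.5,"ty":0,"tz":6.4,"rx":0,"ry":0,"rz":0}
  ]
}}

```text
time: 3.6
position: [0.6549, 0.0817, 0.0818]
tool_rot: [-0.032, 0.999, 0.0, 0.0]
ft_force: [-0.2, 0.7, 0.5]
grip_width: 0.0005
```

{"method": "send_rows", "body": {
  "deltas": [
    {"tx":0,"ty":0,"tz":0.3,"rx":0,"ry":0,"rz":0},
    {"tx":0,"ty":0,"tz":0.5,"rx":0,"ry":0,"rz":0},
    {"tx":0,"ty":0,"tz":0.5,"rx":0,"ry":0,"rz":0}
  ]
}}

```text
time: 3.85
position: [0.6562, 0.0817, 0.079]
tool_rot: [-0.032, 0.999, 0.0, 0.002]
ft_force: [1.3, 0.2, 4.0]
grip_width: 0.0005
```

```bash
python3 - <<'E'
from h import *
o=robot.get_obs();print(ab(o['position']),o['ft_force'],o['time'])
c=shot('scene','s3.png')
cv2.imwrite('pics/s3c.png',cv2.resize(c['color'][130:380,180:520,::-1],None,fx=2.3,fy=2.3))
E
```

```text
[0.66   0.0404 0.079 ] [1.28963774 0.19506532 3.95024421] 3.85
```

View pics/s3c.png

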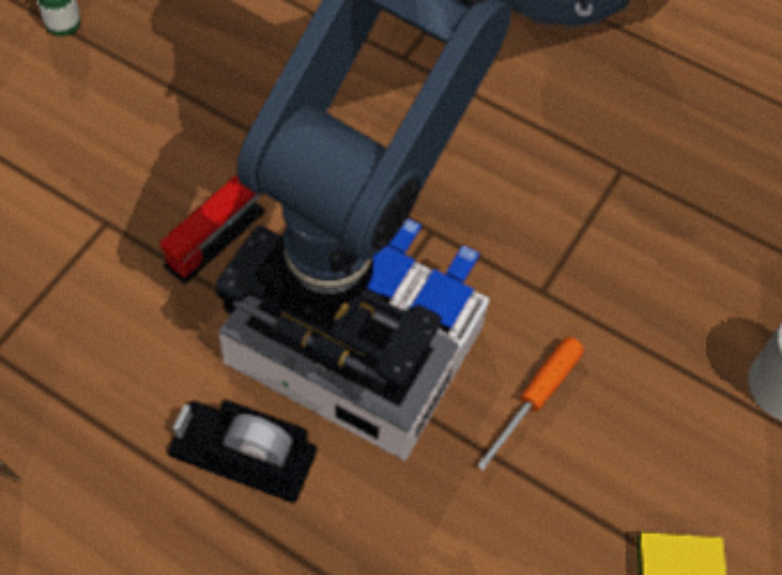

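{"method": "send_rows", "body": {
  "deltas": [
    {"tx":0,"ty":0,"tz":0.3,"rx":0,"ry":0,"rz":0},
    {"tx":0,"ty":0,"tz":0.3,"rx":0,"ry":0,"rz":0},
    {"tx":0,"ty":0,"tz":-0.5,"rx":0,"ry":0,"rz":0},
    {"tx":0,"ty":0,"tz":-3.5,"rx":0,"ry":0,"rz":0},
    {"tx":0,"ty":0,"tz":-3.5,"rx":0,"ry":0,"rz":0}
  ]
}}

```text
time: 4.32
position: [0.6575, 0.0809, 0.1165]
tool_rot: [-0.032, 0.999, -0.0, 0.004]
ft_force: [1.4, -0.1, 1.0]
grip_width: 0.0006
```

```bash
python3 - <<'E'
from h import *
o=robot.get_obs();print(ab(o['position']),o['ft_force'],o['time'])
c=shot('top','t3.png')
cv2.imwrite('pics/t3c.png',cv2.resize(c['color'][170:320,200:400,::-1],None,fx=4,fy=4))
# lid depth
c2=robot.camera('scene')
for l in ['lid_edge','lid_hinge']:
    for r in robot.tip_of(l,'scene')[:2]: print(l,r['p'],r['xy'],w(c2,r['xy']))
delta(box(.545,.04,.092),YAW,o)
E
```

```text
[0.6613 0.0395 0.1165] [ 1.3976884  -0.06237198  1.04191587] 4.3167
lid_edge 0.9 [316.0, 296.0] [0.6808605  0.08509745 0.07023608]
lid_hinge 0.85 [339.4, 258.9] [0.64099059 0.11439373 0.2087453 ]
t cm [11.65  0.07  2.34] r [-0.001  0.009  0.001]
```

{"method": "send_rows", "body": {
  "deltas": [
    {"tx":4,"ty":0,"tz":0,"rx":0,"ry":0,"rz":0},
    {"tx":8,"ty":0,"tz":0,"rx":0,"ry":0,"rz":0},
    {"tx":11.5,"ty":0.1,"tz":0.6,"rx":0,"ry":0,"rz":0},
    {"tx":11.5,"ty":0.1,"tz":1.5,"rx":0,"ry":0,"rz":0},
    {"tx":11.5,"ty":0.1,"tz":1.5,"rx":0,"ry":0,"rz":0}
  ]
}}

```text
time: 4.93
position: [0.5355, 0.0743, 0.0931]
tool_rot: [-0.031, 1.0, 0.0, -0.004]
ft_force: [1.3, 0.2, -0.7]
grip_width: 0.0003
```

```bash
python3 - <<'E'
from h import *
c=shot('scene','s4.png')
o=robot.get_obs();print(ab(o['position']),o['ft_force'],o['time'])
cv2.imwrite('pics/s4c.png',cv2.resize(c['color'][130:380,180:520,::-1],None,fx=2.3,fy=2.3))
m=robot.outline_of('lid','scene')
if m:
    v,u=np.nonzero(m[0]['pixels']);P=np.array([w(c,(a,b)) for a,b in zip(u,v)])
    P=P[np.isfinite(P).all(1)&(P[:,2]>.06)&(P[:,2]<.1)]
    A=np.array([ab(p) for p in P]);print(len(A),A.min(0),A.max(0))
    k=A[:,0]>.6
    print(np.polyfit(A[k,0],A[k,2],1),np.median(A[k,2]))
delta(box(.545,.04,.082),YAW,o)
E
```

```text
[0.5426 0.04   0.0942] [0.68920794 0.36685295 0.31658882] 4.9833
4045 [ 0.5774 -0.0633  0.0698] [0.6863 0.1453 0.0827]
[-0.01383293  0.08865139] 0.0798
t cm [-0.24 -0.    1.22] r [ 0.    -0.003 -0.001]
```

View pics/s4c.png

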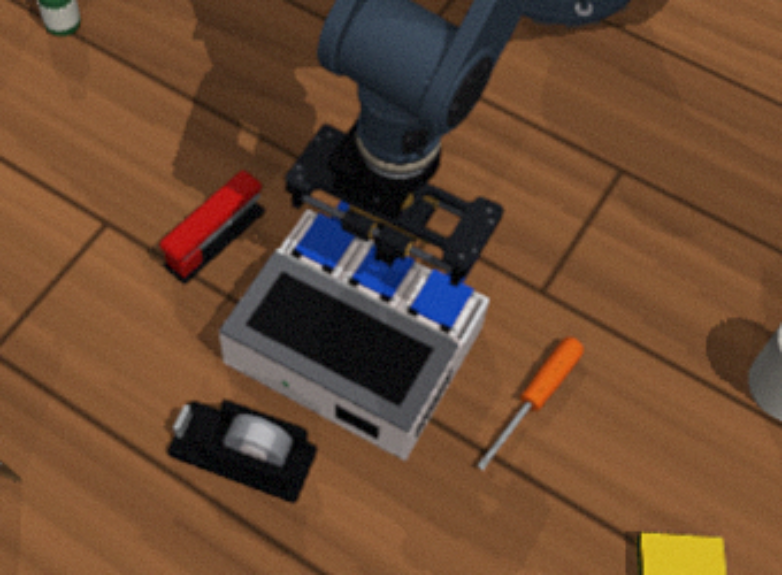

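Lid is flat (slope −0.014), all covers shut. Tapping the middle one.

{"method": "send_rows", "body": {
  "deltas": [
    {"tx":-0.2,"ty":0,"tz":1.0,"rx":0,"ry":0,"rz":0},
    {"tx":-0.2,"ty":0,"tz":1.4,"rx":0,"ry":0,"rz":0},
    {"tx":-0.2,"ty":0,"tz":1.7,"rx":0,"ry":0,"rz":0},
    {"tx":-0.2,"ty":0,"tz":1.9,"rx":0,"ry":0,"rz":0},
    {"tx":-0.2,"ty":0,"tz":1.9,"rx":0,"ry":0,"rz":0}
  ]
}}

```text
time: 5.45
position: [0.5427, 0.074, 0.0758]
tool_rot: [-0.031, 1.0, -0.0, -0.0]
ft_force: [-0.3, -0.3, -0.7]
grip_width: 0.0006
```

{"method": "send_rows", "body": {
  "deltas": [
    {"tx":0,"ty":0,"tz":0.2,"rx":0,"ry":0,"rz":0},
    {"tx":0,"ty":0,"tz":0.2,"rx":0,"ry":0,"rz":0}
  ]
}}

```text
time: 5.62
position: [0.5425, 0.074, 0.0743]
tool_rot: [-0.031, 1.0, -0.0, 0.0]
ft_force: [0.0, 0.2, -0.4]
grip_width: 0.0004
```

{"method": "send_rows", "body": {
  "deltas": [
    {"tx":0,"ty":0,"tz":0.15,"rx":0,"ry":0,"rz":0},
    {"tx":0,"ty":0,"tz":0.3,"rx":0,"ry":0,"rz":0},
    {"tx":0,"ty":0,"tz":0.3,"rx":0,"ry":0,"rz":0}
  ]
}}

```text
time: 5.87
position: [0.5425, 0.074, 0.0714]
tool_rot: [-0.031, 1.0, -0.0, 0.0]
ft_force: [0.4, 0.3, 1.5]
grip_width: 0.0001
```

{"method": "send_rows", "body": {
  "deltas": [
    {"tx":0,"ty":0,"tz":0.2,"rx":0,"ry":0,"rz":0},
    {"tx":0,"ty":0,"tz":0.2,"rx":0,"ry":0,"rz":0}
  ]
}}

```text
time: 6.03
position: [0.5425, 0.074, 0.0709]
tool_rot: [-0.031, 1.0, -0.0, 0.0]
ft_force: [-2.3, -0.5, 13.4]
grip_width: 0.0005
```

{"method": "send_rows", "body": {
  "deltas": [
    {"tx":0,"ty":0,"tz":-2,"rx":0,"ry":0,"rz":0},
    {"tx":0,"ty":0,"tz":-5,"rx":0,"ry":0,"rz":0},
    {"tx":2,"ty":0,"tz":-8,"rx":0,"ry":0,"rz":0},
    {"tx":5,"ty":0,"tz":-10,"rx":0,"ry":0,"rz":0},
    {"tx":5,"ty":0,"tz":-10,"rx":0,"ry":0,"rz":0}
  ],
  "claw": 4.4
}}

```text
time: 6.45
position: [0.4879, 0.0714, 0.172]
tool_rot: [-0.031, 1.0, 0.0, -0.001]
ft_force: [-0.8, 0.6, -0.3]
grip_width: 0.0258
```

```bash
python3 - <<'E'
from h import *
c=wr('w5.png')
c=wr('w5.png')
o=robot.get_obs();print(ab(o['position']),o['ft_force'],o['time'],o['grip_width'])
for r in robot.tip_of('tongue_1','wrist')[:4]:
    print(round(r['p'],2),np.round(r['xy'],1),ab(w(c,r['xy'])))
im=c['color'].astype(int); m=(im[:,:,2]>120)&(im[:,:,2]-im[:,:,0]>50)
cs=shot('scene','s5.png')
# depth map in box frame: cover heights
for nm,cc in (('wrist',c),('scene',cs)):
    im=cc['color'].astype(int); m=(im[:,:,2]>90)&(im[:,:,2]-im[:,:,0]>40)
    v,u=np.nonzero(m); P=np.array([ab(w(cc,(a,b))) for a,b in zip(u,v)])
    for b0 in (-.026,.04,.106):
        for nme,lo,hi in (('cover',.527,.566),('tongue',.483,.508)):
            k=(abs(P[:,1]-b0)<.02)&(P[:,0]>lo)&(P[:,0]<hi)&(P[:,2]<.1)
            if k.sum()>5: print(nm,b0,nme,k.sum(),np.median(P[k],0))
delta(box(.4948,.0399,.052),YAW,o)
E
```

```text
[0.4953 0.04   0.1701] [ 0.07514359  0.82648314 -0.06587762] 6.55 0.03398554929684695
0.87 [410.7 249.9] [0.4956 0.1072 0.0806]
0.85 [224.9 249.3] [ 0.4951 -0.0269  0.0804]
0.68 [319.6 245.8] [0.4944 0.0415 0.0745]
wrist -0.026 cover 1283 [ 0.5371 -0.0236  0.0771]
wrist -0.026 tongue 771 [ 0.4969 -0.0251  0.0799]
wrist 0.04 cover 2242 [0.5457 0.0403 0.0711]
wrist 0.04 tongue 754 [0.49695 0.0403  0.0739 ]
wrist 0.106 cover 1282 [0.5372  0.10365 0.0772 ]
wrist 0.106 tongue 845 [0.4964 0.1051 0.08  ]
scene -0.026 cover 244 [ 0.5465 -0.0255  0.078 ]
scene -0.026 tongue 60 [ 0.4976  -0.02435  0.0808 ]
scene 0.04 cover 253 [0.5465 0.0401 0.0721]
scene 0.04 tongue 73 [0.4969 0.042  0.0744]
scene 0.106 cover 265 [0.5467 0.1065 0.0781]
scene 0.106 tongue 80 [0.4962  0.10745 0.08105]
t cm [ 7.000e-02 -1.000e-02  1.181e+01] r [-0.     0.001 -0.001]
```

View pics/w5.png

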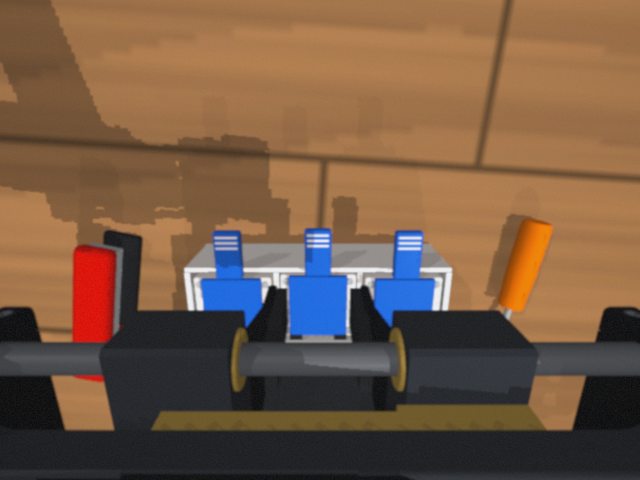

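Wrist and scene depth agree: the middle cover (px 318,305) is 6 mm lower than the other two (0.071 vs 0.077 m), so it is the loose one. Fingers are in line with its tongue (318,240).

{"method": "send_rows", "body": {
  "deltas": [
    {"tx":0,"ty":0,"tz":3.5,"rx":0,"ry":0,"rz":0},
    {"tx":0,"ty":0,"tz":7,"rx":0,"ry":0,"rz":0},
    {"tx":0.1,"ty":0,"tz":10,"rx":0,"ry":0,"rz":0},
    {"tx":0.1,"ty":0,"tz":11.9,"rx":0,"ry":0,"rz":0},
    {"tx":0.1,"ty":0,"tz":11.9,"rx":0,"ry":0,"rz":0}
  ]
}}

```text
time: 7.07
position: [0.4889, 0.0709, 0.0455]
tool_rot: [-0.031, 1.0, 0.001, -0.005]
ft_force: [-0.2, -0.4, -0.3]
grip_width: 0.0439
```

{"method": "send_rows", "body": {
  "deltas": [
    {"tx":0,"ty":0,"tz":0,"rx":0,"ry":0,"rz":0},
    {"tx":0,"ty":0,"tz":0,"rx":0,"ry":0,"rz":0},
    {"tx":0,"ty":0,"tz":0,"rx":0,"ry":0,"rz":0},
    {"tx":0,"ty":0,"tz":0,"rx":0,"ry":0,"rz":0},
    {"tx":0,"ty":0,"tz":0,"rx":0,"ry":0,"rz":0}
  ],
  "claw": 0.5,
  "squeeze": 15
}}

```text
time: 7.48
position: [0.4923, 0.0708, 0.0515]
tool_rot: [-0.031, 1.0, -0.0, 0.001]
ft_force: [0.1, 1.2, -0.3]
grip_width: 0.0195
```

```bash
python3 - <<'E'
from h import *
c=wr('w6.png')
o=robot.get_obs();print(ab(o['position']),o['ft_force'],o['time'],o['grip_width'])
E
```

```text
[0.4958 0.0398 0.0514] [1.26308008 0.10753249 0.71324434] 7.5333 0.019734266516240433
```

View pics/w6.png

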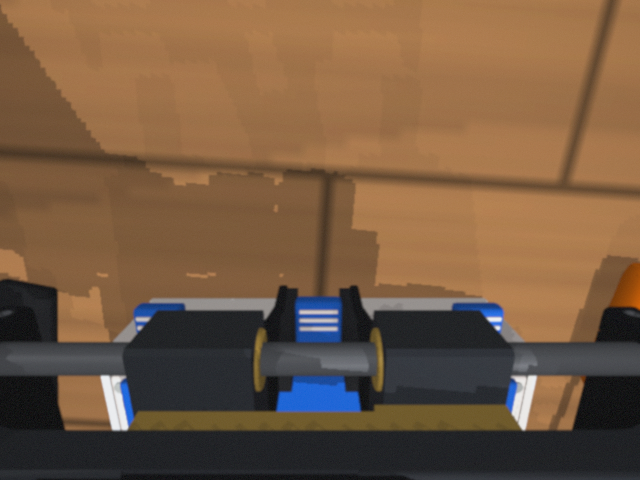

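{"method": "send_rows", "body": {
  "deltas": [
    {"tx":-0.03,"ty":0,"tz":-0.4,"rx":0,"ry":0,"rz":0},
    {"tx":-0.1,"ty":0,"tz":-0.8,"rx":0,"ry":0,"rz":0},
    {"tx":-0.2,"ty":0,"tz":-1.3,"rx":0,"ry":0,"rz":0},
    {"tx":-0.32,"ty":0,"tz":-1.8,"rx":0,"ry":0,"rz":0},
    {"tx":-0.46,"ty":0,"tz":-2.26,"rx":0,"ry":0,"rz":0}
  ]
}}

```text
time: 7.95
position: [0.4962, 0.0711, 0.0736]
tool_rot: [-0.031, 1.0, -0.0, 0.0]
ft_force: [2.2, -0.7, -2.0]
grip_width: 0.0197
```

```bash
python3 - <<'E'
from h import *
o=robot.get_obs();print(ab(o['position']),o['ft_force'],o['time'],o['grip_width'])
c=shot('scene','s7.png')
cv2.imwrite('pics/s7c.png',cv2.resize(c['color'][180:300,280:440,::-1],None,fx=4.5,fy=4.5))
E
```

```text
[0.4997 0.0398 0.0736] [ 2.24494501 -0.73599598 -2.01448368] 7.95 0.019716494056085658
```

View pics/s7c.png

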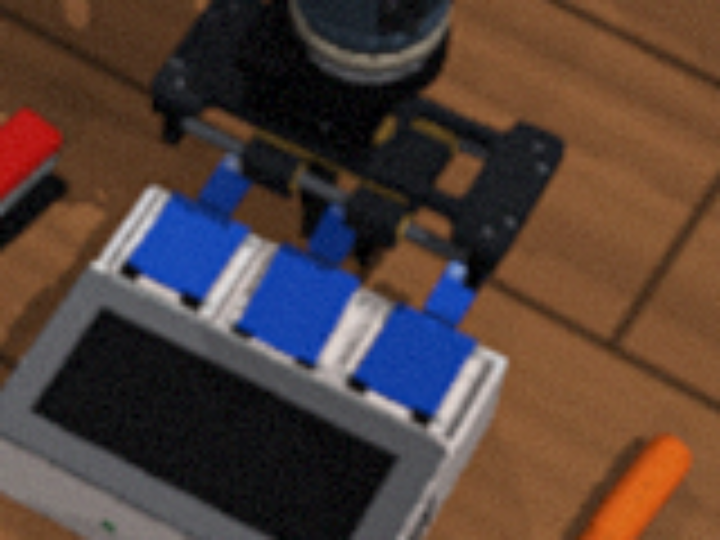

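{"method": "send_rows", "body": {
  "deltas": [
    {"tx":-0.23,"ty":0,"tz":-0.53,"rx":0,"ry":0,"rz":0},
    {"tx":-0.48,"ty":0,"tz":-1.05,"rx":0,"ry":0,"rz":0},
    {"tx":-0.78,"ty":0,"tz":-1.55,"rx":0,"ry":0,"rz":0},
    {"tx":-1.11,"ty":0,"tz":-2.02,"rx":0,"ry":0,"rz":0},
    {"tx":-1.48,"ty":0,"tz":-2.46,"rx":0,"ry":0,"rz":0}
  ]
}}

```text
time: 8.42
position: [0.5098, 0.072, 0.0978]
tool_rot: [-0.031, 1.0, 0.0, -0.001]
ft_force: [-0.9, -0.8, -1.9]
grip_width: 0.0197
```

```bash
python3 - <<'E'
from h import *
o=robot.get_obs();print(ab(o['position']),o['ft_force'],o['time'],o['grip_width'])
c=shot('scene','s8.png')
cv2.imwrite('pics/s8c.png',cv2.resize(c['color'][180:300,280:440,::-1],None,fx=4.5,fy=4.5))
E
```

```text
[0.5133 0.0399 0.0978] [-0.86854264 -0.80653919 -1.93613116] 8.4167 0.019688431608985348
```

View pics/s8c.png

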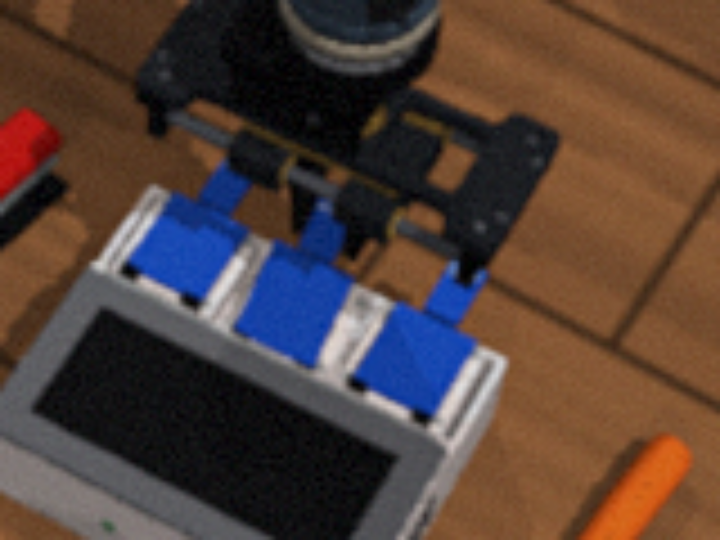

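{"method": "send_rows", "body": {
  "deltas": [
    {"tx":-0.4,"ty":0,"tz":-0.42,"rx":0,"ry":0,"rz":0},
    {"tx":-0.83,"ty":0,"tz":-0.81,"rx":0,"ry":0,"rz":0},
    {"tx":-1.29,"ty":0,"tz":-1.16,"rx":0,"ry":0,"rz":0},
    {"tx":-1.94,"ty":0,"tz":-1.58,"rx":0,"ry":0,"rz":0},
    {"tx":-2.63,"ty":0,"tz":-1.92,"rx":0,"ry":0,"rz":0}
  ]
}}

```text
time: 8.88
position: [0.5371, 0.0738, 0.1172]
tool_rot: [-0.031, 1.0, 0.0, -0.001]
ft_force: [-2.6, -1.6, -0.6]
grip_width: 0.0201
```

{"method": "send_rows", "body": {
  "deltas": [
    {"tx":0,"ty":0,"tz":0,"rx":0,"ry":0,"rz":0},
    {"tx":0,"ty":0,"tz":0,"rx":0,"ry":0,"rz":0},
    {"tx":0,"ty":0,"tz":0,"rx":0,"ry":0,"rz":0},
    {"tx":0,"ty":0,"tz":0,"rx":0,"ry":0,"rz":0}
  ]
}}

```text
time: 9.22
position: [0.5389, 0.0738, 0.1176]
tool_rot: [-0.031, 1.0, -0.0, 0.002]
ft_force: [-1.9, 1.0, 4.8]
grip_width: 0.0199
```

```bash
python3 - <<'E'
from h import *
o=robot.get_obs();p=ab(o['position']);print(p,o['ft_force'],o['time'],o['grip_width'])
print('theta from tcp',np.arctan2(p[2]+.019-.066,.5718-p[0])-.052)
c=shot('scene','s9.png')
cv2.imwrite('pics/s9c.png',cv2.resize(c['color'][180:300,280:440,::-1],None,fx=4.5,fy=4.5))
im=c['color'].astype(int); m=(im[:,:,2]>90)&(im[:,:,2]-im[:,:,0]>40)
v,u=np.nonzero(m); P=np.array([ab(w(c,(a,b))) for a,b in zip(u,v)])
for b0 in (-.026,.04,.106):
    k=(abs(P[:,1]-b0)<.018)&(P[:,0]>.50)&(P[:,0]<.575)
    print(b0,k.sum(),np.median(P[k],0),np.percentile(P[k,2],[2,98]),np.polyfit(P[k,0],P[k,2],1)[0])
m=robot.outline_of('lid','scene')
v,u=np.nonzero(m[0]['pixels']);A=np.array([ab(w(c,(a,b))) for a,b in zip(u,v)]);A=A[(A[:,2]>.06)&(A[:,2]<.1)&(A[:,0]>.6)]
print('lid',np.polyfit(A[:,0],A[:,2],1))
c=wr('w9.png')
E
```

```text
[0.5425 0.0398 0.1176] [-1.8898889   0.97754063  4.81606586] 9.2167 0.019910915749628475
theta from tcp 1.1254140820812475
-0.026 308 [ 0.5461  -0.02555  0.0777 ] [0.075314 0.0797  ] -0.02201579709956624
0.04 324 [0.56085 0.0401  0.0975 ] [0.072946 0.13327 ] -2.212275814327585
0.106 361 [0.5437 0.1073 0.0779] [0.076   0.08098] -0.022324274946953816
lid [-0.01033269  0.08635939]
```

View pics/s9c.png

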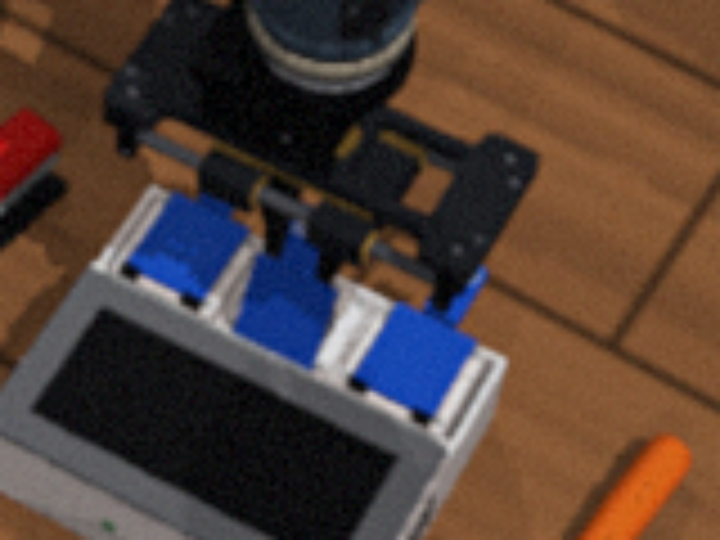

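View pics/w9.png

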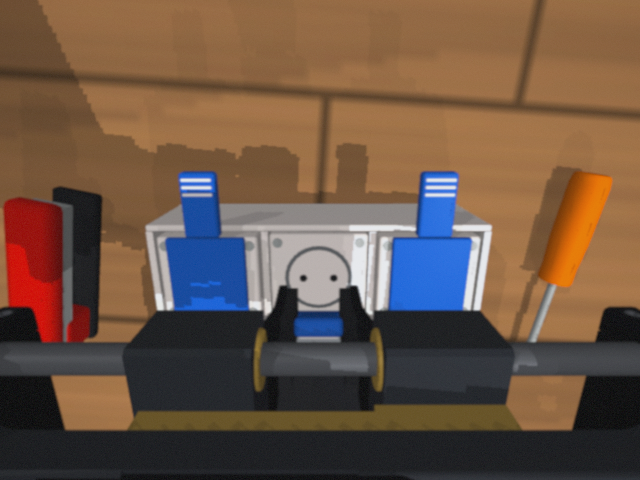

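```bash
python3 - <<'E'
from h import *
print(robot.hand_in()); o=robot.get_obs(); print(o['time'],o['ft_force'],o['grip_width'])
E
```

```text
the job is handed in; nothing more can be done
None
the job is handed in; nothing more can be done
```

I shut the lid, found the loose socket (the middle one), and handed the job in while still holding its cover open. Hand-in was at about 9.3 s of the 51 s allowed. No verdict was reported, so success rests on the checks below.

- **Lid:** pushed shut with the closed fingers. In the last depth picture its top was flat, with a slope of −0.01.
- **Loose socket:** tapping the middle cover took its top from 77 mm to 71 mm above the desk, seen by two cameras. I did not tap the other two covers. They stayed at 77–78 mm.
- **Held cover:** pinched by its tongue and swung along its arc to about 1.13 rad (1.13 from the tool position, 1.15 from depth). The fingers were at 19.9 mm, the width of the tongue, with the grip set to 15 N.
- **Other covers and things:** the other two covers were flat, and the stapler and screwdriver looked unmoved in the last pictures. I did not measure the other things on the desk individually.
- **Not measured directly:** that the socket stayed down after its cover was lifted. The wrist force stayed below about 5 N during the lift, against some 20 N needed to pull the socket up, and the tongue's radius (76.4 mm) fits a socket still down.

No check failed or disagreed. The highest force I saw was 13 N at the bottom of the tap.

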